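# Open the sprung lid cradle and hold it at its mark

## Task

Get the lid cradle ready for the green lid: first plug the loose end jaw fully down into the cradle's socket, foot first, until its shoulder sits flat on the socket block, and let go of it. Then take hold of the jaw on the sprung rod, pull the rod out until its red pointer stands over the blue marker on the scale, and finish while still holding it there against the spring. Do not shift the marker or disturb the crockery and other things on the table.

Things in the scene. Friction and masses are not known exactly. Their poses are not given: they have to be found in the camera images.
- cradle: Lid cradle, fixed. Axes: +y is the way the rod pulls out, z up. Origin: on the table under the line of socket, tube and rod. Dark wooden base x -45..95, y -125..185 mm, 12 high. On the line: aluminium socket block 60 x 52, 40 high, at y -75; grey tube 28 across, y -40..60, top at 48; moving jaw at y 85 with the rod in. White scale bar, ticks each 10 mm, along y at x 70, top at 26.
- socket_mouth (a point): Centre of the socket hole at the socket block's top face, 40 mm above the table; axes as the cradle's. The hole is 39 mm along x by 31 mm along y and 25 mm deep, with a 3 mm bevel at the mouth.
- end_jaw: Loose jaw, about 0.2 kg, upright on its foot, 84 mm tall. Origin: centre of the foot's underside. Foot 36 (x) x 28 (y) mm, 22 long, stepped in to 34 x 26 in its lowest 8 mm and 32 x 24 in its lowest 4; then a dark shoulder 46 x 40, z 22..32, that comes to rest on the socket block; then a post 44 (x) x 20 (y, over cork pads), z 32..84, to grip. Fits with its x along the cradle's x, either way round.
- rod (a joint): Extension of the brass telescoping rod, m, along the cradle's +y: 0 is fully in, stop at 0.09. An inner spring pulls it back: about 5 N at 0, plus 0.8 N for each 10 mm (about 11 N at 75 mm). It springs back when let go.
- jaw_top (a point): Centre of the top face of the moving jaw, a wooden jaw with cork pads fixed on the end of the rod: 44 (x) x 20 (y) mm, from 22 to 100 mm above the table (this point is at 100 mm), axes as the cradle's. Its upper part is free to grip. A red pointer 5 mm wide sticks out of its +x side, to x +84 mm, 38 to 42 mm above the table.
- pointer (a point): Point on the underside of the red pointer, where it passes over the scale (70 mm from the jaw's centre along x).
- marker (a joint): Place of the blue marker on the scale bar, m: it equals the rod extension at which the red pointer stands over the marker's middle. Set between 0.04 and 0.075; stiff, must not be shifted.
- marker_band (a point): Middle of the blue marker's top, 34.5 mm above the table; axes as the cradle's. The marker is 30 (x) x 12 (y) x 8 mm: the pointer's centre line is to stand over these 12 mm.
- white_cup: White porcelain cup, 84 mm across, 65 mm high; origin under its centre. Leave alone. It and the end jaw stand on either side of the cradle, either one on either side.
- blue_cup: Blue porcelain cup, 72 mm across, 60 mm high; origin under its centre. Leave alone.
- green_lid: Pale green round lid, 170 mm across, 49 mm high with its knob; origin under its centre. Leave alone.
- hex_box: Six-sided red-brown wooden box, 184 mm across, 64 mm high; origin under its centre. Leave alone.
- brass_tin: Round brass tin, 116 mm across, 52 mm high; origin under its centre. Leave alone.
- black_vase: Black lacquered vase, 90 mm across, 160 mm high; origin under its centre. Leave alone.
- dust_brush: Dusting brush, 170 mm long, lying flat along its x. Leave alone.
There are look-alikes about, which are no part of the job. What is shaped like the end_jaw but purple is not meant.

How it is judged:
By the outcome, as a careful person would: the job done as asked, in the order asked, and still so for the second after the job is handed in, while the arm keeps its last pose, push and grip.
It also fails if it takes over 58 s, if anything falls off the work surface, if the arm or the gripper's body presses on something with over 40 N, if the wrist force passes 120 N, or if a joint passes its speed limit or range.

## Robot

A 6-joint arm with a two-finger parallel gripper is mounted at the origin on the work surface. World frame = base frame: x ahead of the robot, y to its left, z up, the work surface at z = 0. Lengths are in m, angles in rad, forces in N, time in s.
With the tool pointing down it reaches from about 0.35 to 0.85 m from the base axis. Payload 8.1 kg.
Tool frame: the origin (TCP) lies midway between the tips of the shut fingers; the grasp point (between the pads) lies robot.grasp_offset behind it (robot.grasp_offset is the distance from the TCP to the grasp point, in m); z points along the fingers, y is the direction in which the jaws open and shut (so a half turn about z gives the same grasp; the last joint's range is limited). The gripper opens to 93 mm and grips with 3 to 60 N. Pads are 15 mm wide; open, the fingers measure 128 mm over their backs; the gripper's body (75 mm by 188 mm) begins 65 mm behind the grasp point.
Start: joints at [1.253, 0.13, 1.488, -0, 1.523, -0.085], TCP at [0.138, 0.584, 0.179] pointing down, gripper open.
Joint ranges: [-2.96, 2.96], [-0.89, 2.26], [0.02, 2.5], [-1.34, 4.48], [0, 2.73], [-2.66, 2.66]. Speed limits (rad/s): [2.39, 2.39, 2.79, 3.14, 3.14, 3.14].

## Interface

Orientations are given as a rotation vector (axis times angle).
In Python, from plant import robot gives the robot as it stands.
- The arm moves only by the shell command python3 -m handwheel 'ROWS' [OPENING] [FORCE]. ROWS is text: rows parted by semicolons, each of 6 numbers parted by spaces: the shift along the world's x, y, z each as a share of 0.3 m, from -1 to 1, then the turn, a rotation vector about the world's x, y, z each as a share of 45 degrees, from -1 to 1. A call has 1 to 5 rows; each row is the pose to reach, as a shift and turn from the pose commanded when the call began; what a row does not reach only later rows make up. A row lasts 1/10 s, in which the tool goes at most 50 mm and 8.59 degrees, less where a joint would pass 70% of its speed; a pose out of reach is approached as far as the arm can. A call with a number of a shift or a turn outside -1 to 1 is refused whole. A call with a gripper value outside its range is refused whole. OPENING is the closure, from -1 (fully open) to 1 (shut), set as the call begins (- or left out, the last holds). The fingers move at their own pace and stop on an object; FORCE is the grip in N (left out, the last holds). Time passes only in rows, so rows that repeat a pose let the fingers close. It gives the time, the measured TCP pose, the force and the opening at its end, in the units of the state.
- robot.read_state(): the state, without advancing time (a new reading comes with each control period).
- robot.read_camera(name): name is "side" or "top"; returns (picture, depth): 420x560x3 uint8, red, green, blue; 420x560 float32, m along the optical axis (not along the pixel's ray), 0 where there is no reading.
- robot.camera_model(name): a dict with "camera_matrix" (3x3 intrinsics, pixels), "pose" (4x4, takes a point from camera to world coordinates). Camera axes: x right, y down, z forward; pixel columns grow to the right and rows downward; lengths in m; the calibration is good to about 2 mm. A picture is of the moment at which its call begins. camera_model takes no time and is no camera call.
- robot.close_job(): hands the job in, once; it reports no verdict.
Trained networks look in the newest picture that a camera, given by its name, has taken for a name from the list of things; names that differ only in an ending like _2 or _b are one class to them, and where a whole thing is asked for, a point or a joint stands for the part that bears it (a point fixed in the world has none). Each returns a list of dicts, best first, with "conf" (0 to 1); they miss things now and then, are a little off and sometimes report something else, mostly with a low value. They report only what shows in the picture. A call takes as long as a camera call. They do not tell look-alikes from the thing itself.
- robot.look_for(camera, query): "rect" ([centre column, centre row, width, height] in pixels, round what is visible of it).
- robot.silhouettes(camera, query): "pixels" (420x560 bool, what is visible of it) and "rect" ([centre column, centre row, width, height] in pixels, round what is visible of it).
- robot.tip_of(camera, query): "at" ([row, column] in pixels: a listed point, or the origin of a listed thing).
The state is a dict: "t": time; "q": joint angles; "dq": joint speeds; "joint_torque": joint torques, N m; "tool_pos": TCP position; "orientation": TCP orientation; "force": force on the tool from outside, world axes, zero at the start; "wrist_torque": the same for the moment, N m; "opening": finger opening in m.
Only numpy, scipy, OpenCV 4.12 (cv2) and the standard library are available. Lean on these libraries where they do the work, as an engineer would, in place of code of your own. Each camera call takes 0.05 s, during which the arm holds its last target.

## Working session

There is one attempt and no reset: what is moved stays moved. The work goes in short steps, Python scripts to look and compute and a shell command to move; the robot and the scene stay as the last step left them, time stands still between calls to the robot, and variables do not carry over. Pictures are saved under pics/ and viewed, and the job is handed in when it is done.

```bash
ls; mkdir -p pics
python3 - <<'E'
from plant import robot
import cv2,numpy as np
s=robot.read_state();print({k:np.round(v,4).tolist() for k,v in s.items()},robot.grasp_offset)
for c in("side","top"):
    p,d=robot.read_camera(c);cv2.imwrite(f"pics/{c}0.png",p[:,:,::-1]);np.save(f"d_{c}.npy",d);np.save(f"p_{c}.npy",p)
    print(c,robot.camera_model(c))
E
```

```text
pics
{'t': 0.0, 'q': [1.2526, 0.1311, 1.4893, -0.0, 1.523, -0.0854], 'dq': [0.0003, -0.0006, -0.0001, -0.0017, -0.0005, 0.001], 'joint_torque': [0.0012, -55.9866, -49.1738, 0.0769, 0.0354, -0.0001], 'tool_pos': [0.1382, 0.5832, 0.1778], 'orientation': [-0.3648, -3.12, 0.0028], 'force': [-0.3496, 0.6429, -0.2179], 'wrist_torque': [-0.0337, 0.0469, 0.0344], 'opening': 0.0931} 0.0188
side {'camera_matrix': array([[386.96215387,   0.        , 273.88427348],
       [  0.        , 386.96215387, 211.50125476],
       [  0.        ,   0.        ,   1.        ]]), 'pose': array([[-0.98180922, -0.13874212,  0.12961972,  0.44677676],
       [-0.1891711 ,  0.65626375, -0.73043287,  0.73572448],
       [ 0.01627708, -0.74166604, -0.67057181,  0.80468977],
       [ 0.        ,  0.        ,  0.        ,  1.        ]])}
top {'camera_matrix': array([[405.96649084,   0.        , 281.89915412],
       [  0.        , 405.96649084, 211.7784338 ],
       [  0.        ,   0.        ,   1.        ]]), 'pose': array([[ 0.06539114, -0.97182793,  0.22643869,  0.31359163],
       [-0.99784431, -0.06494511,  0.00942731, -0.02788849],
       [ 0.00554436, -0.22656702, -0.9739798 ,  1.25659394],
       [ 0.        ,  0.        ,  0.        ,  1.        ]])}
```

View pics/side0.png

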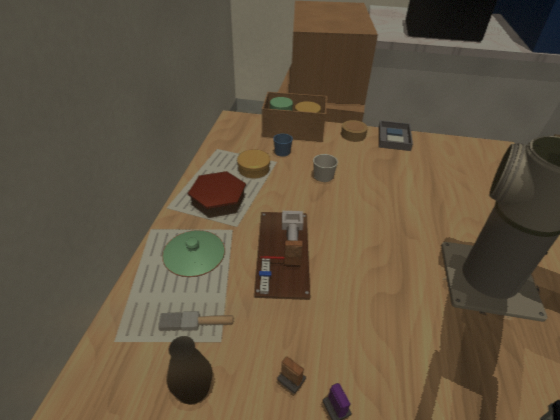

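View pics/top0.png

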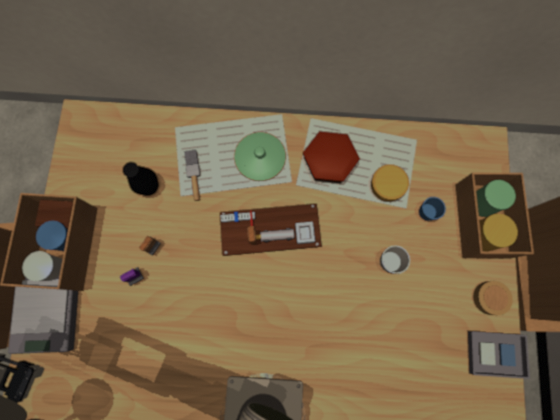

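The side view shows two jaw shapes: brown/cork at (291,373) and purple at (338,403). In the top view they are at (150,245) and (131,277). The brown one fits the description, and the purple one is ruled out. I'll confirm this with a crop and measure.

```bash
cat > h.py <<'E'
from plant import robot
import cv2,numpy as np
def ray(c,row,col,z):
    m=robot.camera_model(c);K=m["camera_matrix"];T=np.array(m["pose"])
    r=T[:3,:3]@np.linalg.inv(K)@[col,row,1];o=T[:3,3];return o+r*(z-o[2])/r[2]
def cloud(c,d):
    m=robot.camera_model(c);K=m["camera_matrix"];T=np.array(m["pose"])
    v,u=np.mgrid[:420,:560];P=np.stack([(u-K[0,2])/K[0,0]*d,(v-K[1,2])/K[1,1]*d,d],-1)
    return P@T[:3,:3].T+T[:3,3]
def proj(c,p):
    m=robot.camera_model(c);K=m["camera_matrix"];T=np.linalg.inv(m["pose"])
    q=K@(T[:3,:3]@np.asarray(p)+T[:3,3]);return q[:2]/q[2]
E
python3 - <<'E'
from h import *
hs=dict(socket_mouth=.04,end_jaw=0,jaw_top=.1,pointer=.038,marker_band=.0345,cradle=0)
for c in("side","top"):
    for n,z in hs.items():
        for r in robot.tip_of(c,n)[:3]:
            print(c,n,round(r["conf"],2),np.round(r["at"],1),np.round(ray(c,*r["at"],z),4))
ims=[]
p=np.load("p_side.npy");a=p[340:420,250:370];b=p[200:310,230:350]
cv2.imwrite("pics/crop1.png",cv2.resize(a,None,fx=6,fy=6,interpolation=2)[:,:,::-1])
cv2.imwrite("pics/crop2.png",cv2.resize(b,None,fx=5,fy=5,interpolation=2)[:,:,::-1])
p=np.load("p_top.npy")
cv2.imwrite("pics/crop3.png",cv2.resize(p[195:265,210:330],None,fx=6,fy=6,interpolation=2)[:,:,::-1])
E
```

```text
side socket_mouth 0.96 [214.4 290.3] [ 0.5452 -0.0947  0.04  ]
side end_jaw 0.85 [385.1 289.1] [0.4699 0.3798 0.    ]
side end_jaw 0.79 [412.9 335.8] [0.3707 0.4157 0.    ]
side jaw_top 0.82 [242.2 292.5] [0.5158 0.0708 0.1   ]
side pointer 0.95 [256.7 266.3] [0.581  0.0778 0.038 ]
side pointer 0.4 [215.7 294. ] [ 0.534  -0.0936  0.038 ]
side pointer 0.24 [168.  253.4] [ 0.7039 -0.2997  0.038 ]
side marker_band 0.38 [272.  266.7] [0.5703 0.1246 0.0345]
side cradle 0.6 [248.8 294. ] [0.5176 0.0007 0.    ]
top socket_mouth 0.7 [232.2 305.3] [ 0.5375 -0.0913  0.04  ]
top end_jaw 0.72 [229.6 304.9] [ 0.5531 -0.0917  0.    ]
top end_jaw 0.7 [245.2 156.2] [0.4731 0.3677 0.    ]
top end_jaw 0.61 [277.5 134.5] [0.3699 0.4203 0.    ]
top jaw_top 0.61 [233.7 248.6] [0.5112 0.075  0.1   ]
top pointer 0.57 [212.3 252.2] [0.5892 0.0751 0.038 ]
top marker_band 0.61 [218.2 234.7] [0.5678 0.1275 0.0345]
top cradle 0.77 [235.8 280.9] [ 0.5284 -0.0177  0.    ]
```

View pics/crop1.png

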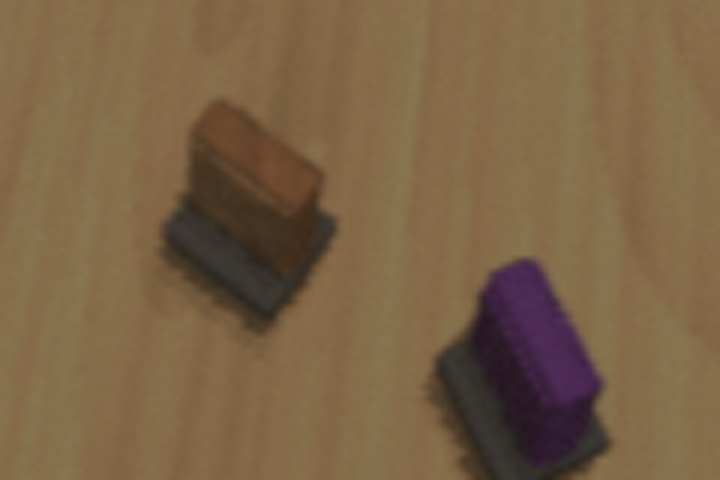

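View pics/crop2.png

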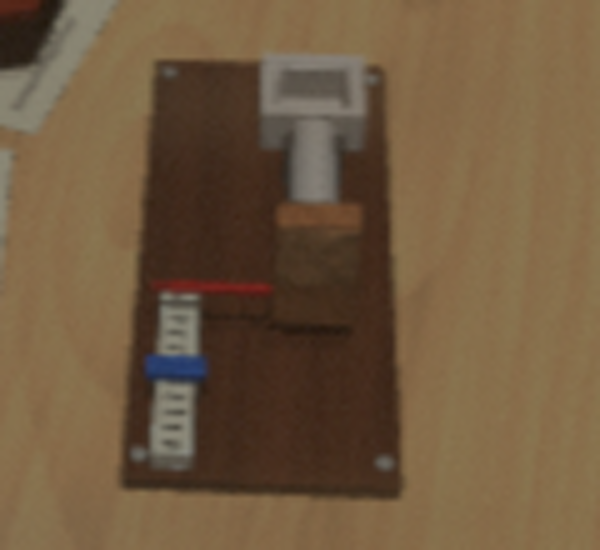

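View pics/crop3.png

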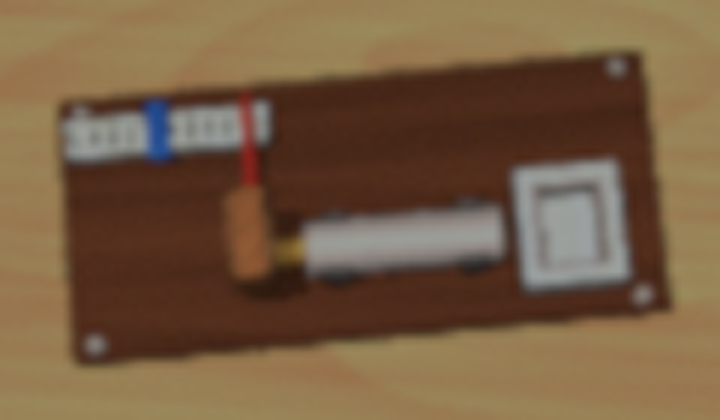

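The crops confirm that the brown jaw with cork pads, side (291,373), is the end jaw. In the top crop the cradle has its socket on the right, at (305,232) in the full picture, with the blue marker at (235,217). Next I'll fit silhouettes against the known sizes for both.

```bash
cat > fit.py <<'E'
from h import *
from scipy.optimize import minimize
def box(x0,x1,y0,y1,z0,z1): return np.array([[x,y,z] for x in(x0,x1) for y in(y0,y1) for z in(z0,z1)])*1e-3
S=4
def render(c,boxes,th):
    x,y,a=th;R=np.array([[np.cos(a),-np.sin(a),0],[np.sin(a),np.cos(a),0],[0,0,1]])
    m=np.zeros((420*S,560*S),np.uint8)
    for b in boxes:
        q=np.array([proj(c,R@p+[x,y,0]) for p in b])
        hull=cv2.convexHull(((q+.5)*S).astype(np.float32))
        cv2.fillConvexPoly(m,np.round(hull*16-8).astype(np.int32),255,shift=4)
    return cv2.resize(m,(560,420),interpolation=cv2.INTER_AREA).astype(float)/255
def fit(boxes,masks,th0):
    f=lambda t:sum(np.abs(render(c,boxes,t)-m).sum() for c,m in masks.items())
    best=None
    for k in range(2):
        t0=th0 if best is None else best.x
        r=minimize(f,t0,method="Nelder-Mead",options=dict(initial_simplex=np.array([t0,t0+np.array([.008,0,.03]),t0+np.array([0,.008,-.03]),t0+np.array([-.004,-.004,.08])]),xatol=1e-5,fatol=.05))
        best=r
    return best.x,best.fun
E
cat > m1.py <<'E'
from fit import *
base=[box(-45,95,-125,185,0,12)]
cr=base+[box(-30,30,-101,-49,0,40),box(-22,22,75,95,22,100),box(22,84,82.5,87.5,38,42),box(-14,14,-40,60,12,48)]
ej=[box(-18,18,-14,14,0,22),box(-23,23,-20,20,22,32),box(-22,22,-10,10,32,84)]
for name,bx,t0 in(("cradle",cr,np.array([.53,-.005,.145])),("end_jaw",ej,np.array([.471,.373,-.5]))):
    M={}
    for c in("side","top"):
        for r in robot.silhouettes(c,name):
            print(c,name,r["conf"],np.round(r["rect"]))
            if name=="cradle" or abs(r["rect"][0]-(291 if c=="side" else 150))<10:
                if c not in M: M[c]=r["pixels"].astype(float)
    for ms in([{c:M[c]} for c in M]+[M]):
        ts=[t0] if name=="cradle" else [t0,t0*[1,1,-1]]
        for t in ts:
            x,f=fit(bx,ms,t);print(name,list(ms),np.round(x,4),np.degrees(x[2]).round(1),round(f),sum(m.sum() for m in ms.values()))
E
python3 m1.py
```

```text
side cradle 0.97 [284. 257.  56.  88.]
top cradle 0.86 [270. 230.  98.  55.]Traceback (most recent call last):
  File "m1.py", line 15, in <module>
    x,f=fit(bx,ms,t);print(name,list(ms),np.round(x,4),np.degrees(x[2]).round(1),round(f),sum(m.sum() for m in ms.values()))
        ~~~^^^^^^^^^
  File "fit.py", line 18, in fit
    r=minimize(f,t0,method="Nelder-Mead",options=dict(initial_simplex=np.array([t0,t0+np.array([.008,0,.03]),t0+np.array([0,.008,-.03]),t0+np.array([-.004,-.004,.08])]),xatol=1e-5,fatol=.05))
    res = _minimize_neldermead(fun, x0, args, callback, bounds=bounds,
                               **options)
    fxr = func(xr)
    fx = function(np.copy(x), *(wrapper_args + args))
  File "fit.py", line 14, in <lambda>
    f=lambda t:sum(np.abs(render(c,boxes,t)-m).sum() for c,m in masks.items())
               ~~~^^^^^^^^^^^^^^^^^^^^^^^^^^^^^^^^^^^^^^^^^^^^^^^^^^^^^^^^^^^^
  File "fit.py", line 14, in <genexpr>
    f=lambda t:sum(np.abs(render(c,boxes,t)-m).sum() for c,m in masks.items())
                          ~~~~~~^^^^^^^^^^^
  File "fit.py", line 9, in render
    q=np.array([proj(c,R@p+[x,y,0]) for p in b])
                ~~~~^^^^^^^^^^^^^^^
  File "h.py", line 11, in proj
    m=robot.camera_model(c);K=m["camera_matrix"];T=np.linalg.inv(m["pose"])
ValueError: time passes only in moves, steps and waits
```

```bash
python3 - <<'E'
from plant import robot
import pickle;pickle.dump({c:robot.camera_model(c) for c in("side","top")},open("cam.pkl","wb"))
E
sed -i 's/robot.camera_model(c)/CAM[c]/; 2a import pickle;CAM=pickle.load(open("cam.pkl","rb"))' h.py; time python3 m1.py
```

```text
side cradle 0.97 [284. 257.  56.  88.]
top cradle 0.86 [270. 230.  98.  55.]
cradle ['side'] [ 0.5281 -0.0156  0.1611] 9.2 108 4475.0
cradle ['top'] [ 0.5278 -0.014   0.1604] 9.2 113 4395.0
cradle ['side', 'top'] [ 0.5278 -0.0147  0.1604] 9.2 227 8870.0
side end_jaw 0.96 [291. 375.  33.  36.]
side end_jaw 0.64 [338. 402.  32.  36.]
side end_jaw 0.24 [280. 145.  15.  25.]
top end_jaw 0.66 [148. 248.  20.  22.]
top end_jaw 0.54 [132. 277.  25.  20.]
end_jaw ['side'] [ 0.4684  0.3776 -0.5051] -28.9 85 653.0
end_jaw ['side'] [0.4692 0.3756 0.4977] 28.5 212 653.0
end_jaw ['top'] [ 0.4675  0.3763 -0.52  ] -29.8 44 237.0
end_jaw ['top'] [0.4658 0.3776 0.4874] 27.9 90 237.0
end_jaw ['side', 'top'] [ 0.4679  0.3772 -0.525 ] -30.1 134 890.0
end_jaw ['side', 'top'] [0.4675 0.3769 0.4637] 26.6 310 890.0
real	0m16.619s
user	0m22.551s
sys	0m4.299s
```

Run:
```python
from fit import *
for n in("black_vase","white_cup","blue_cup"):
    for c in("side","top"):
        for r in robot.tip_of(c,n)[:1]: print(n,c,round(r["conf"],2),ray(c,*r["at"],0).round(3))
th=[.5278,-.0147,.1604];a=th[2];R=np.array([[np.cos(a),-np.sin(a)],[np.sin(a),np.cos(a)]])
for c in("side","top"):
    p=np.load(f"p_{c}.npy")[:,:,::-1].copy();p=cv2.resize(p,None,fx=4,fy=4,interpolation=2)
    def poly(pts,col,pose):
        x,y,a=pose;R=np.array([[np.cos(a),-np.sin(a)],[np.sin(a),np.cos(a)]])
        q=np.array([proj(c,[*(R@np.array(k[:2])*1e-3+[x,y]),k[2]*1e-3]) for k in pts])
        cv2.polylines(p,[np.round((q+.5)*4).astype(int)],True,col,1)
    rect=lambda x0,x1,y0,y1,z:[(x0,y0,z),(x1,y0,z),(x1,y1,z),(x0,y1,z)]
    poly(rect(-45,95,-125,185,12),(0,255,0),th);poly(rect(-19.5,19.5,-90.5,-59.5,40),(0,0,255),th);poly(rect(-30,30,-101,-49,40),(255,255,0),th);poly(rect(-22,22,75,95,100),(0,255,255),th)
    e=[.468,.3772,-.52];poly(rect(-22,22,-10,10,84),(0,255,0),e);poly(rect(-23,23,-20,20,32),(255,255,0),e)
    x0,y0=((225,205) if c=="side" else (215,190));A=p[y0*4:y0*4+420,x0*4:x0*4+480]
    x0,y0=((250,340) if c=="side" else (110,215));B=p[y0*4:y0*4+300,x0*4:x0*4+320]
    B=cv2.copyMakeBorder(B,0,420-B.shape[0],0,0,0);cv2.imwrite(f"pics/ov_{c}.png",np.hstack([A,B]))
```

```text
black_vase side 0.73 [0.661 0.417 0.   ]
black_vase top 0.59 [0.652 0.416 0.   ]
white_cup side 0.76 [ 0.461 -0.346  0.   ]
white_cup top 0.78 [ 0.466 -0.364  0.   ]
blue_cup side 0.61 [ 0.644 -0.49   0.   ]
blue_cup top 0.57 [ 0.639 -0.479  0.   ]
```

View pics/ov_side.png

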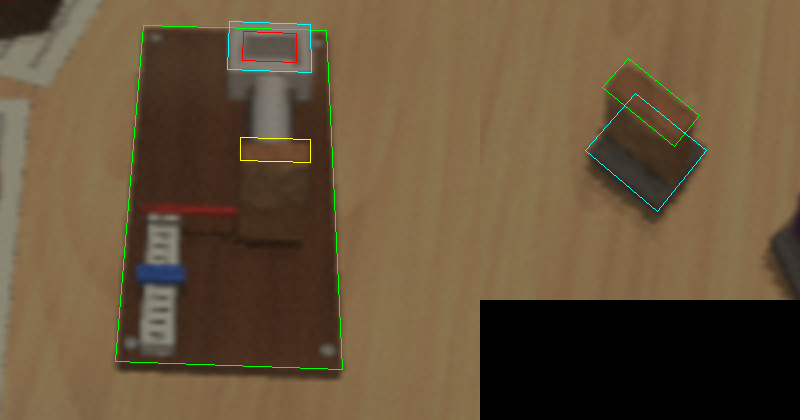

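View pics/ov_top.png

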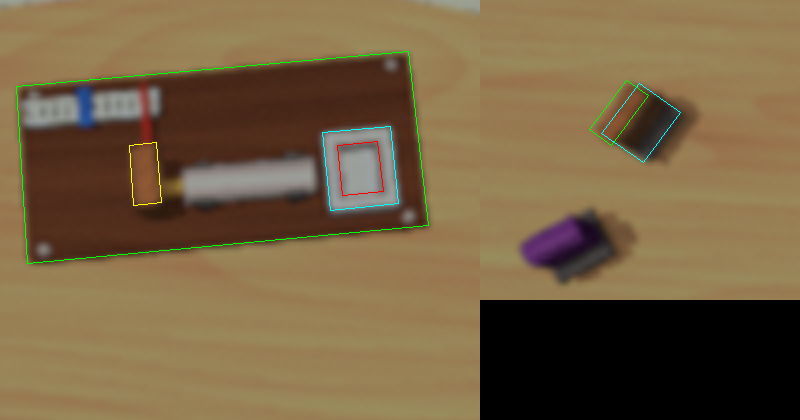

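The overlays match: base, socket and moving jaw in both views, and the end jaw within about 1 px. I'm moving over the end jaw now. The vase is 0.19 m away, clear of the hand.

```bash
python3 -m handwheel '0.13 -0.08 0 0 0 -0.1; 0.27 -0.17 0 0 0 -0.2; 0.41 -0.26 0 0 0 -0.3; 0.55 -0.345 0 0 0 -0.367; 0.55 -0.345 0 0 0 -0.367' -1
python3 -m handwheel '0.13 -0.08 0 0 0 0; 0.27 -0.17 0 0 0 0; 0.41 -0.26 0 0 0 0; 0.55 -0.345 0 0 0 0; 0.55 -0.345 0 0 0 0' -1
```

```text
t: 1.8
tool_pos: [0.3083, 0.4772, 0.179]
orientation: [0.82, 3.03, -0.001]
force: [-0.9, 0.9, -0.1]
opening: 0.093
t: 2.3
tool_pos: [0.4726, 0.3734, 0.1786]
orientation: [0.816, 3.032, -0.001]
force: [-0.8, 0.6, -0.7]
opening: 0.0933
```

```bash
python3 -m handwheel '-0.015 0.013 -0.12 0 0 0; -0.015 0.013 -0.24 0 0 0; -0.015 0.013 -0.34 0 0 0; -0.015 0.013 -0.42 0 0 0; -0.015 0.013 -0.44 0 0 0' -1
python3 - <<'E'
from h import *
p,_=robot.read_camera("side");cv2.imwrite("pics/g1.png",cv2.resize(p[280:420,200:400],None,fx=4,fy=4)[:,:,::-1])
E
```

```text
t: 2.8
tool_pos: [0.4608, 0.38, 0.0431]
orientation: [-0.807, -3.032, 0.007]
force: [0.2, -0.3, -0.5]
opening: 0.093
```

View pics/g1.png

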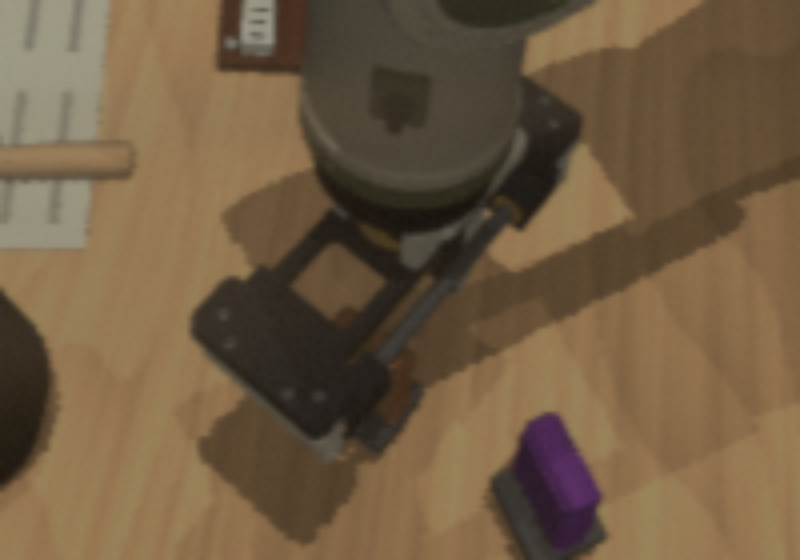

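```bash
python3 -m handwheel '0.015 -0.013 0.005 0 0 0; 0.015 -0.013 0.005 0 0 0; 0.015 -0.013 0.005 0 0 0' -1; python3 -m handwheel '0 0 0 0 0 0' -1
```

```text
t: 3.15
tool_pos: [0.4698, 0.3776, 0.0505]
orientation: [0.809, 3.033, 0.004]
force: [0.3, -0.3, 0.5]
opening: 0.0932
t: 3.25
tool_pos: [0.4692, 0.3774, 0.0497]
orientation: [0.809, 3.034, 0.003]
force: [-0.8, -1.2, -0.3]
opening: 0.0932
```

```bash
python3 -m handwheel '0 0 0 0 0 0;0 0 0 0 0 0;0 0 0 0 0 0;0 0 0 0 0 0;0 0 0 0 0 0' 1 30;python3 -m handwheel '0 0 0 0 0 0;0 0 0 0 0 0;0 0 0 0 0 0' 1 30
```

```text
t: 3.75
tool_pos: [0.4683, 0.3768, 0.0482]
orientation: [-0.809, -3.035, 0.0]
force: [0.6, 0.5, -0.7]
opening: 0.0577
t: 4.05
tool_pos: [0.4684, 0.3768, 0.0483]
orientation: [-0.809, -3.036, 0.0]
force: [0.1, -0.2, 0.2]
opening: 0.0335
```

```bash
python3 -m handwheel '0 0 0 0 0 0;0 0 0 0 0 0;0 0 0 0 0 0;0 0 0 0 0 0' 1 30
python3 -m handwheel '0 0 0.05 0 0 0;0 0 0.15 0 0 0;0 0 0.28 0 0 0;0 0 0.4 0 0 0;0 0 0.45 0 0 0' 1 30
```

```text
t: 4.45
tool_pos: [0.4684, 0.3768, 0.0484]
orientation: [0.809, 3.036, 0.0]
force: [0.8, -0.2, -0.1]
opening: 0.0022
t: 4.95
tool_pos: [0.4703, 0.3782, 0.1894]
orientation: [0.808, 3.031, 0.009]
force: [0.9, 0.8, 0.9]
opening: 0.0006
```

The fingers shut completely (0.6 mm), so they didn't catch the jaw. Looking to see why.

Run:
```python
from h import *
for c,(r,k) in dict(side=(200,150),top=(150,50)).items():
    p,_=robot.read_camera(c);cv2.imwrite(f"pics/g2{c}.png",cv2.resize(p[r:r+200,k:k+260],None,fx=3,fy=3)[:,:,::-1])
```

```text
(no output)
```

View pics/g2side.png

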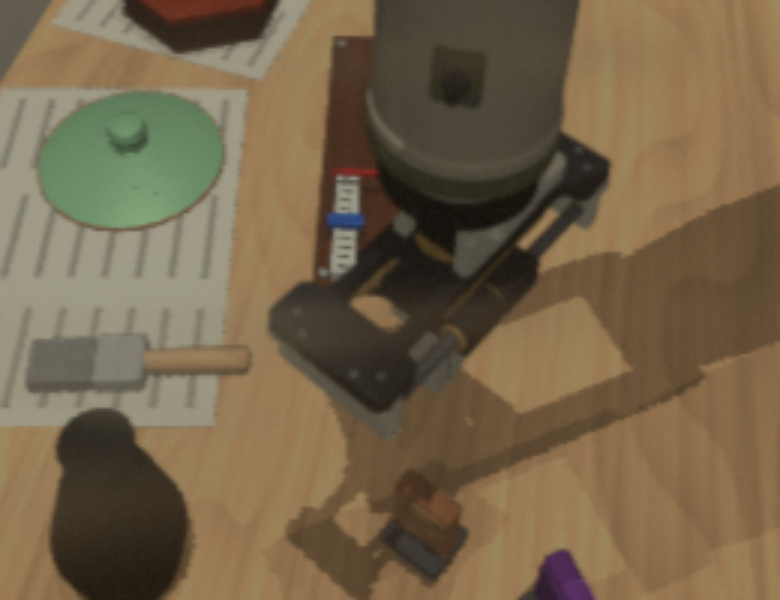

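View pics/g2top.png

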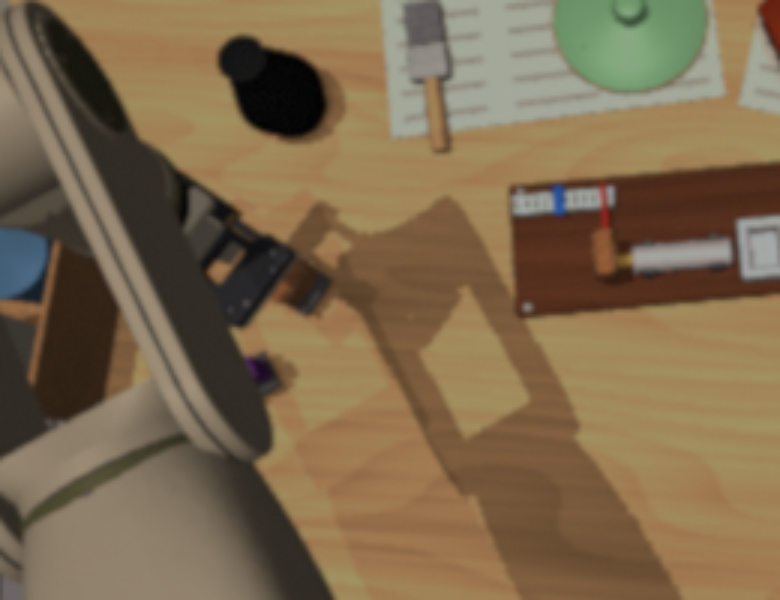

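Run:
```python
from h import *
s=robot.read_state();tp=np.array(s["tool_pos"]);print(tp,s["orientation"],s["opening"])
from scipy.spatial.transform import Rotation as Ro
R=Ro.from_rotvec(s["orientation"]).as_matrix();print(R.round(3))
for c in("side","top"):
    print(c,proj(c,tp),[proj(c,tp+R@np.array([0,0,-k])).round(1) for k in(.0188,.065,.084)])
    p,d=robot.read_camera(c);C=cloud(c,d)
    if c=="side":
        print(C[375,292],C[374,289],C[370,293])
        m=(abs(C[:,:,0]-tp[0])<.15)&(abs(C[:,:,1]-tp[1])<.15)&(C[:,:,2]>.1)&(C[:,:,2]<.3)
        P=C[m]
        for z in np.arange(.12,.3,.02):
            q=P[(P[:,2]>z)&(P[:,2]<z+.02)]
            if len(q):print(round(z,2),len(q),q.min(0).round(3),q.max(0).round(3))
    pp=p[:,:,::-1].copy();q=proj(c,tp);cv2.circle(pp,tuple(int(round(v)) for v in q),3,(0,0,255),1)
    k,r=(200,240) if c=="side" else (80,180)
    cv2.imwrite(f"pics/g3{c}.png",cv2.resize(pp[r:r+160,k:k+200],None,fx=4,fy=4))
```

```text
[0.47014046 0.37802456 0.18740116] [0.80806705 3.03152903 0.00752262] 0.00042565495581350774
[[-0.867  0.498  0.005]
 [ 0.498  0.867  0.004]
 [-0.003  0.006 -1.   ]]
side [293.67061747 336.92551737] [array([294.3, 331.2]), array([295.9, 316.1]), array([296.6, 309.4])]
[0.46552979 0.38964828 0.06821687] [0.47179924 0.38528666 0.0606625 ] [0.46482846 0.3857153  0.08118405]
0.22 37 [0.456 0.372 0.227] [0.477 0.396 0.24 ]
0.24 62 [0.458 0.374 0.241] [0.483 0.397 0.26 ]
0.26 27 [0.467 0.389 0.26 ] [0.485 0.396 0.28 ]
0.28 14 [0.47  0.394 0.282] [0.478 0.399 0.296]
top [131.35738504 235.72482979] [array([128.8, 234.5]), array([122.2, 231.5]), array([119.3, 230.1])]
```

View pics/g3side.png

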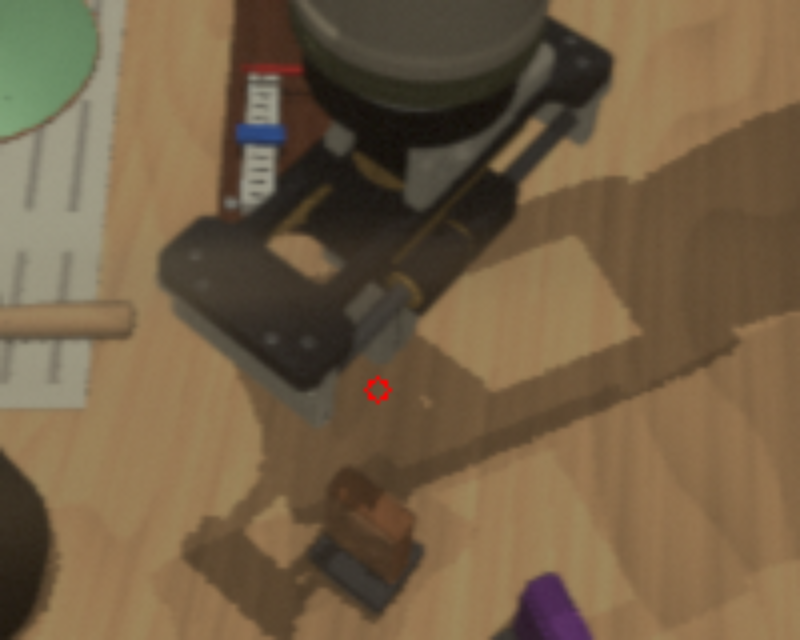

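View pics/g3top.png

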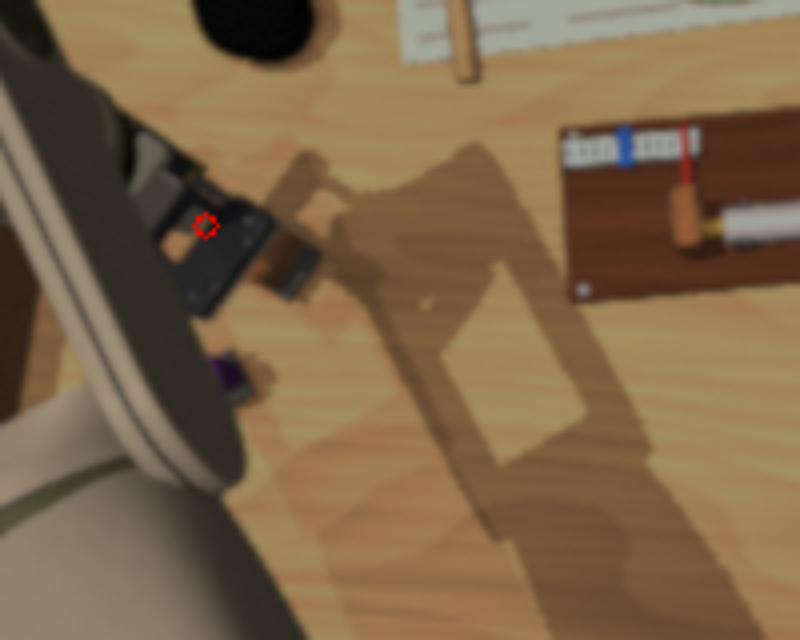

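Run:
```python
from h import *
s=robot.read_state();print(s["tool_pos"],s["opening"])
p,d=robot.read_camera("side");C=cloud("side",d)
for (u,v) in [(378,330),(378,350),(385,355),(365,360),(320,400),(325,410),(220,240),(300,360),(590,120),(560,40),(400,280),(370,300),(440,270)]:
    uu,vv=200+u//4,240+v//4;print((u,v),(uu,vv),C[vv,uu].round(3),p[vv,uu])
cv2.imwrite("pics/g4.png",cv2.resize(p[290:360,255:345],None,fx=8,fy=8,interpolation=2)[:,:,::-1])
```

```text
[0.46806489 0.37658581 0.18238727] 7.828568319900734e-05
(378, 330) (294, 322) [0.468 0.434 0.323] [64 61 55]
(378, 350) (294, 327) [0.47  0.395 0.247] [80 75 64]
(385, 355) (296, 328) [0.467 0.392 0.24 ] [80 76 64]
(365, 360) (291, 330) [ 0.486  0.251 -0.003] [88 73 54]
(320, 400) (280, 340) [0.482 0.471 0.333] [90 85 72]
(325, 410) (281, 342) [0.48  0.469 0.326] [94 88 75]
(220, 240) (255, 300) [0.526 0.427 0.35 ] [62 55 46]
(300, 360) (275, 330) [0.49  0.465 0.347] [41 35 30]
(590, 120) (347, 270) [0.4   0.327 0.327] [86 82 69]
(560, 40) (340, 250) [0.415 0.307 0.348] [42 38 34]
(400, 280) (300, 310) [0.462 0.414 0.325] [89 72 46]
(370, 300) (292, 315) [0.475 0.394 0.278] [85 78 65]
(440, 270) (310, 307) [0.449 0.409 0.33 ] [57 47 35]
```

View pics/g4.png

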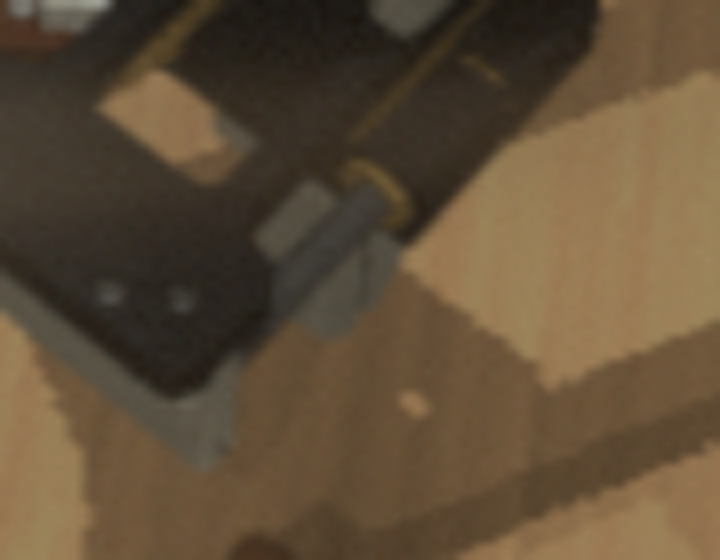

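The jaw hasn't moved, but depth puts the shut fingertips at z≈0.225 while the reported TCP is 0.187. The real tips are therefore about 40 mm above the report, and the fingers closed over the jaw's 84 mm top. I'll open, go down again and measure the tips beside the jaw.

```bash
python3 -m handwheel '0 0 0 0 0 0;0 0 0 0 0 0;0 0 0 0 0 0;0 0 0 0 0 0;0 0 0 0 0 0' -1
python3 -m handwheel '0 0 0 0 0 0;0 0 0 0 0 0;0 0 0 0 0 0;0 0 0 0 0 0;0 0 0 0 0 0' -1
python3 - <<'E'
from h import *
s=robot.read_state();tp=s["tool_pos"];print(tp,s["opening"])
p,d=robot.read_camera("side");C=cloud("side",d)
cv2.imwrite("pics/g5.png",cv2.resize(p[240:380,220:370],None,fx=4,fy=4,interpolation=2)[:,:,::-1])
m=(abs(C[:,:,0]-tp[0])<.15)&(abs(C[:,:,1]-tp[1])<.15)&(C[:,:,2]>.1)&(C[:,:,2]<.36)
vs,us=np.where(m)
for z in np.arange(.16,.36,.02):
    k=(C[vs,us,2]>z)&(C[vs,us,2]<=z+.02)
    if k.sum():
        q=C[vs[k],us[k]];print(round(z,2),k.sum(),q.min(0).round(3),q.max(0).round(3),us[k].min(),us[k].max(),vs[k].min(),vs[k].max())
E
```

```text
t: 5.7
tool_pos: [0.4684, 0.3768, 0.1832]
orientation: [-0.809, -3.035, 0.0]
force: [-0.2, 0.2, -0.2]
opening: 0.0354
t: 6.2
tool_pos: [0.4684, 0.3768, 0.1834]
orientation: [0.809, 3.036, 0.0]
force: [0.1, -0.3, -0.3]
opening: 0.0761
[0.46841166 0.37684431 0.1833757 ] 0.07610063839946869
0.22 57 [0.436 0.337 0.222] [0.484 0.423 0.24 ] 282 318 304 347
0.24 56 [0.436 0.338 0.241] [0.483 0.42  0.259] 284 319 298 340
0.26 20 [0.444 0.343 0.261] [0.453 0.348 0.28 ] 309 315 293 298
0.28 39 [0.434 0.335 0.281] [0.448 0.349 0.298] 313 322 285 293
0.3 288 [0.397 0.317 0.303] [0.541 0.47  0.32 ] 244 348 268 348
0.32 1123 [0.393 0.316 0.32 ] [0.545 0.475 0.34 ] 240 352 261 344
0.34 2293 [0.394 0.3   0.34 ] [0.544 0.475 0.36 ] 240 353 246 339
```

View pics/g5.png

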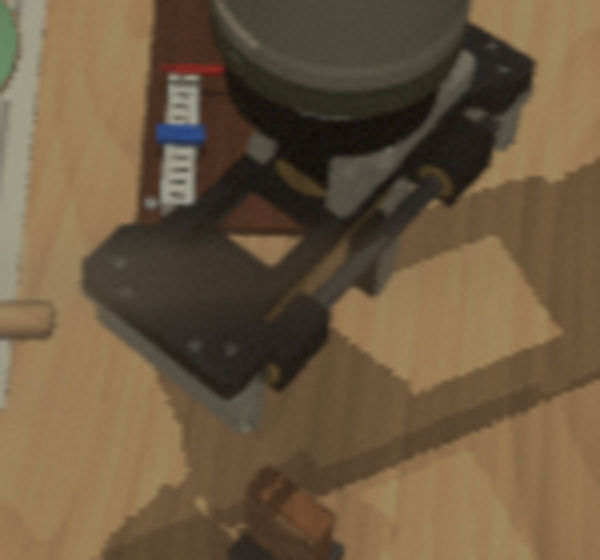

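With the fingers open, the tips read z≈0.222 and the body underside about 0.305, 84 mm apart as specified. So true z = reported z + ~0.038. I'm descending to a reported ~0.010 (tips ≈48 mm up), slowly over the last stretch.

```bash
python3 -m handwheel '0 0 -0.12 0 0 0;0 0 -0.24 0 0 0;0 0 -0.35 0 0 0;0 0 -0.42 0 0 0;0 0 -0.45 0 0 0' -1
python3 -m handwheel '0 0 -0.03 0 0 0;0 0 -0.06 0 0 0;0 0 -0.09 0 0 0;0 0 -0.12 0 0 0;0 0 -0.127 0 0 0' -1
python3 - <<'E'
from h import *
s=robot.read_state();tp=s["tool_pos"];print(tp,s["opening"])
p,d=robot.read_camera("side");C=cloud("side",d)
cv2.imwrite("pics/g6.png",cv2.resize(p[280:420,220:370],None,fx=4,fy=4,interpolation=2)[:,:,::-1])
m=(abs(C[:,:,0]-tp[0])<.15)&(abs(C[:,:,1]-tp[1])<.15)&(C[:,:,2]>.02)&(C[:,:,2]<.36)
E
```

```text
t: 6.75
tool_pos: [0.4666, 0.3757, 0.0453]
orientation: [-0.808, -3.033, 0.005]
force: [-0.8, 0.1, 0.3]
opening: 0.0924
t: 7.25
tool_pos: [0.4679, 0.3765, 0.0092]
orientation: [-0.809, -3.035, 0.001]
force: [0.0, -0.2, -0.7]
opening: 0.093
[0.4678855  0.37648352 0.00915277] 0.09298136867035545
```

View pics/g6.png

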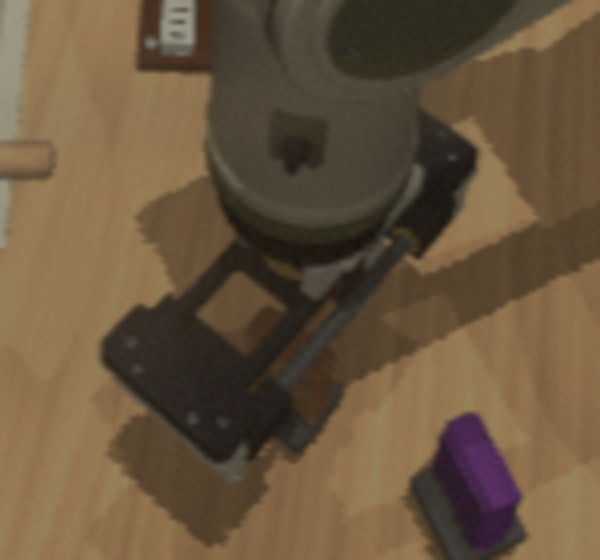

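No force has built up, and the jaw is between the fingers. Closing.

```bash
python3 -m handwheel '0 0 0 0 0 0;0 0 0 0 0 0;0 0 0 0 0 0;0 0 0 0 0 0;0 0 0 0 0 0' 1 35;python3 -m handwheel '0 0 0 0 0 0;0 0 0 0 0 0;0 0 0 0 0 0;0 0 0 0 0 0;0 0 0 0 0 0' 1 35;python3 -m handwheel '0 0 0 0 0 0;0 0 0 0 0 0;0 0 0 0 0 0' 1 35
```

```text
t: 7.8
tool_pos: [0.4686, 0.3769, 0.0105]
orientation: [0.809, 3.035, 0.0]
force: [-0.3, -0.3, 0.3]
opening: 0.0575
t: 8.3
tool_pos: [0.4684, 0.3768, 0.0102]
orientation: [-0.809, -3.036, 0.0]
force: [0.8, -1.3, -0.9]
opening: 0.02
t: 8.6
tool_pos: [0.4684, 0.3768, 0.0102]
orientation: [-0.809, -3.036, 0.0]
force: [-0.6, -0.4, -0.5]
opening: 0.0198
```

Gripped at 19.8 mm, against a post of 20 mm. Lifting, then looking at the jaw in the hand.

```bash
python3 -m handwheel '0 0 0.05 0 0 0;0 0 0.15 0 0 0;0 0 0.28 0 0 0;0 0 0.4 0 0 0;0 0 0.48 0 0 0' 1 35
python3 -m handwheel '0.03 -0.12 0 0 0 0.18;0.06 -0.26 0 0 0 0.36;0.09 -0.4 0 0 0 0.54;0.12 -0.54 0 0 0 0.7;0.12 -0.6 0 0 0 0.871' 1 35
python3 -m handwheel '0 0 0 0 0 0;0 0 0 0 0 0' 1 35
python3 - <<'E'
from h import *
s=robot.read_state();print(s["tool_pos"],s["orientation"],s["opening"],s["force"])
for c in("side","top"):
    p,d=robot.read_camera(c);np.save(f"p2_{c}.npy",p);np.save(f"d2_{c}.npy",d)
    cv2.imwrite(f"pics/i_{c}.png",cv2.resize(p[100:400,130:430],None,fx=2,fy=2,interpolation=2)[:,:,::-1])
E
```

```text
t: 9.1
tool_pos: [0.4694, 0.3776, 0.1588]
orientation: [0.808, 3.033, 0.005]
force: [0.4, 0.5, -2.4]
opening: 0.0201
t: 9.6
tool_pos: [0.5052, 0.1935, 0.1554]
orientation: [-0.26, 3.13, -0.002]
force: [1.0, 0.0, -2.4]
opening: 0.0199
t: 9.8
tool_pos: [0.5045, 0.1969, 0.1551]
orientation: [-0.249, 3.131, 0.001]
force: [0.1, 0.2, -2.3]
opening: 0.0196
[0.50454109 0.19690759 0.155071  ] [-2.49469687e-01  3.13094053e+00  1.02938074e-03] 0.019594570972612146 [ 0.0793317   0.19842973 -2.28209042]
```

View pics/i_side.png

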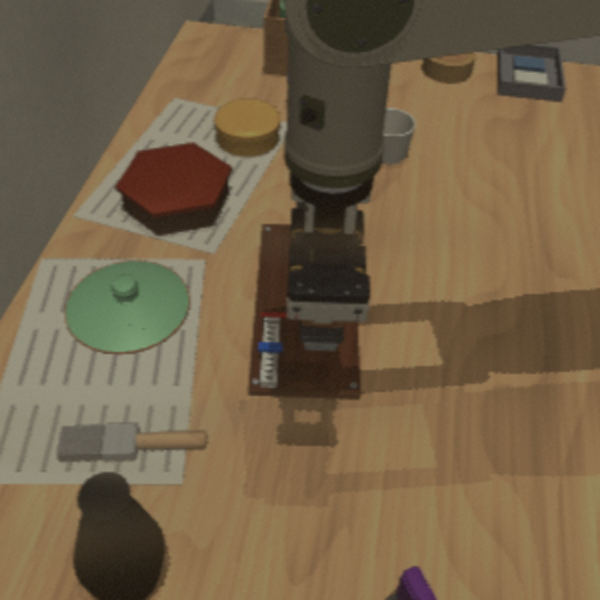

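View pics/i_top.png

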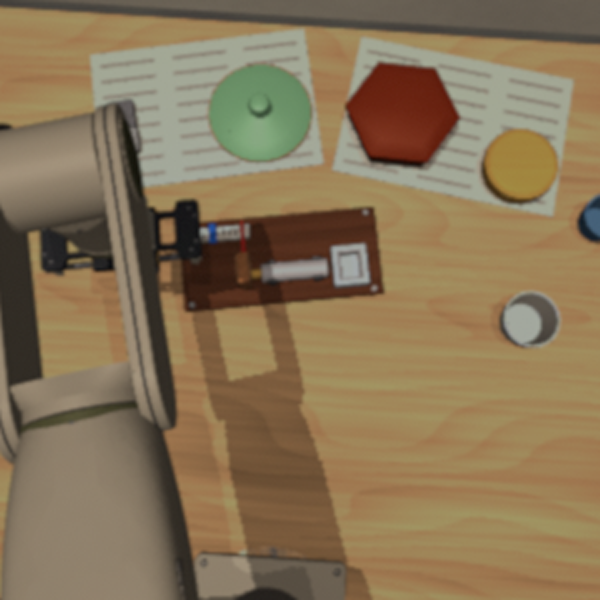

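```bash
cat > inhand.py <<'E'
from fit import *
import sys
def inhand(tag,dz,dxy=(0,0)):
    s=robot.read_state();tp=np.array(s["tool_pos"]);o=s["orientation"]
    yaw=2*np.arctan2(o[1],o[0])-np.pi; yaw=(yaw+np.pi/2)%np.pi-np.pi/2
    print(tp.round(4),"yaw",np.degrees(yaw).round(2),"F",np.round(s["force"],1),"open",round(s["opening"],4))
    p,d=robot.read_camera("side");q=cv2.resize(p,None,fx=8,fy=8,interpolation=2)[:,:,::-1].copy()
    R=np.array([[np.cos(yaw),-np.sin(yaw),0],[np.sin(yaw),np.cos(yaw),0],[0,0,1]])
    base=tp+[dxy[0],dxy[1],dz]
    for b,col in((box(-16,16,-12,12,0,4),(0,0,255)),(box(-23,23,-20,20,22,32),(0,255,255)),(box(-22,22,-10,10,32,84),(0,255,0)),(box(-18,18,-14,14,8,22),(255,255,0))):
        P=np.array([proj("side",R@k+base) for k in b])
        for i in range(8):
            for j in(1,2,4):
                if not i&j: cv2.line(q,*[tuple(int(v) for v in (P[a]+.5)*8) for a in(i,i|j)],col,1)
    c=proj("side",base+[0,0,.03]).astype(int)
    r0,c0=max(0,c[1]-36),c[0]-48
    cv2.imwrite(f"pics/{tag}.png",q[r0*8:r0*8+576,c0*8:c0*8+768]);return c0,r0
E
python3 -c "
from inhand import *
print(inhand('j1',-.0102))"
```

```text
[0.5043 0.1978 0.1547] yaw 9.24 F [-1.2 -0.1 -2. ] open 0.0201
(np.int64(242), np.int64(225))
```

View pics/j1.png

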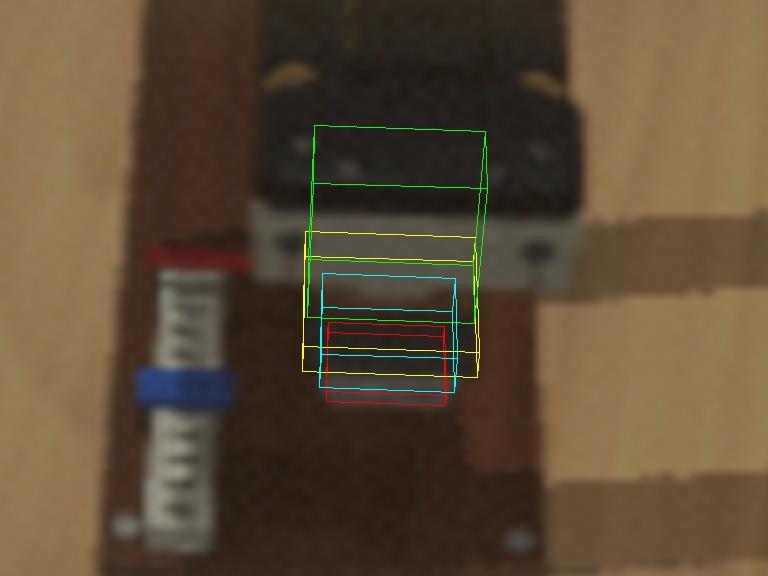

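The predicted outline matches the held jaw within about 1 px. Moving above the socket.

```bash
python3 -m handwheel '0.017 -0.136 0 0 0 0;0.034 -0.272 0 0 0 0;0.05 -0.408 0 0 0 0;0.068 -0.544 0 0 0 0;0.085 -0.68 0 0 0 0' 1 35
python3 -m handwheel '0.017 -0.136 0 0 0 0;0.034 -0.272 0 0 0 0;0.034 -0.272 0 0 0 0;0.034 -0.272 0 0 0 0' 1 35
python3 -c "
from inhand import *
print(inhand('j2',-.0102))"
```

```text
t: 10.45
tool_pos: [0.5301, -0.0075, 0.1544]
orientation: [-0.257, 3.131, 0.0]
force: [1.1, 0.3, -2.4]
opening: 0.0194
t: 10.85
tool_pos: [0.5402, -0.0886, 0.154]
orientation: [0.253, -3.131, -0.001]
force: [-0.5, -0.3, -1.7]
opening: 0.0198
[ 0.5402 -0.0886  0.154 ] yaw 9.23 F [-0.5 -0.3 -1.7] open 0.0198
(np.int64(245), np.int64(143))
```

View pics/j2.png

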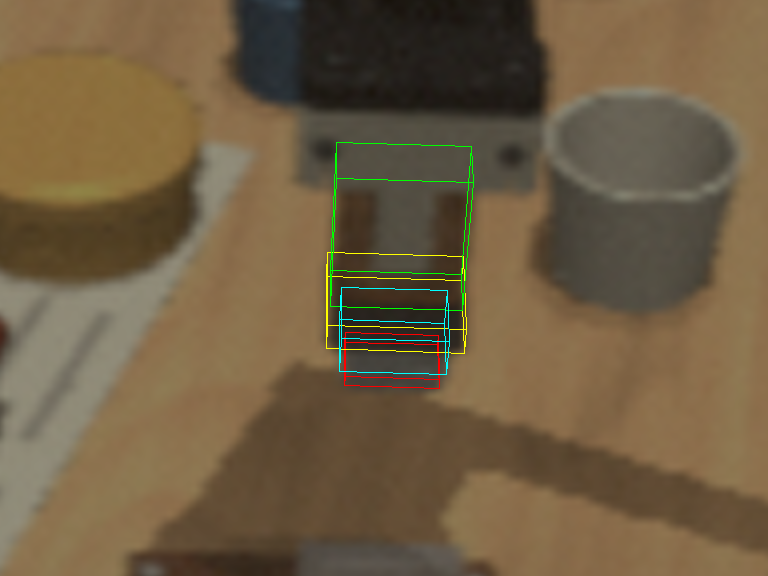

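```bash
python3 -m handwheel '0 0 -0.1 0 0 0;0 0 -0.2 0 0 0;0 0 -0.27 0 0 0;0 0 -0.3 0 0 0;0 0 -0.3 0 0 0' 1 35
python3 -c "
from inhand import *
print(inhand('j3',-.0102))
p=np.load('p2_side.npy')
cv2.imwrite('pics/j3raw.png',cv2.resize(robot.read_camera('side')[0][160:240,240:340],None,fx=8,fy=7,interpolation=2)[:,:,::-1])"
```

```text
t: 11.4
tool_pos: [0.539, -0.087, 0.0629]
orientation: [0.258, -3.128, -0.002]
force: [-0.3, -0.0, -2.5]
opening: 0.0198
[ 0.539  -0.087   0.0629] yaw 9.44 F [-0.3 -0.  -2.5] open 0.0198
(np.int64(244), np.int64(169))
```

View pics/j3.png

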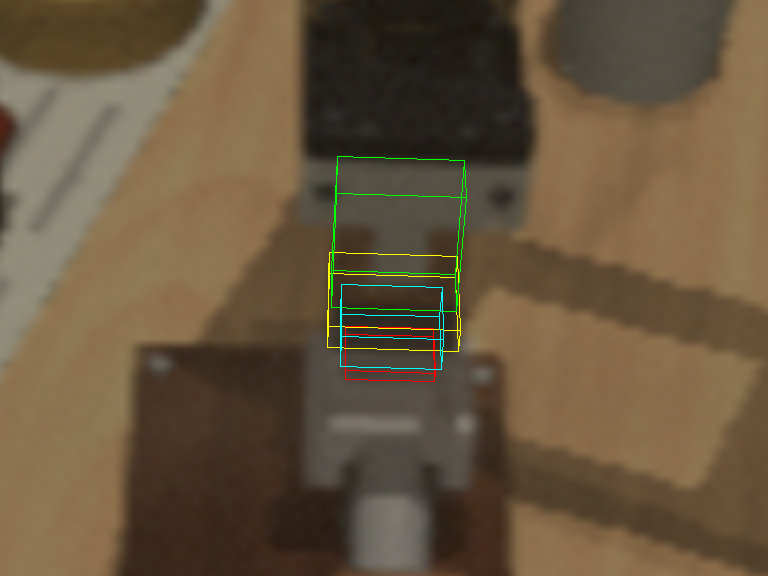

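View pics/j3raw.png

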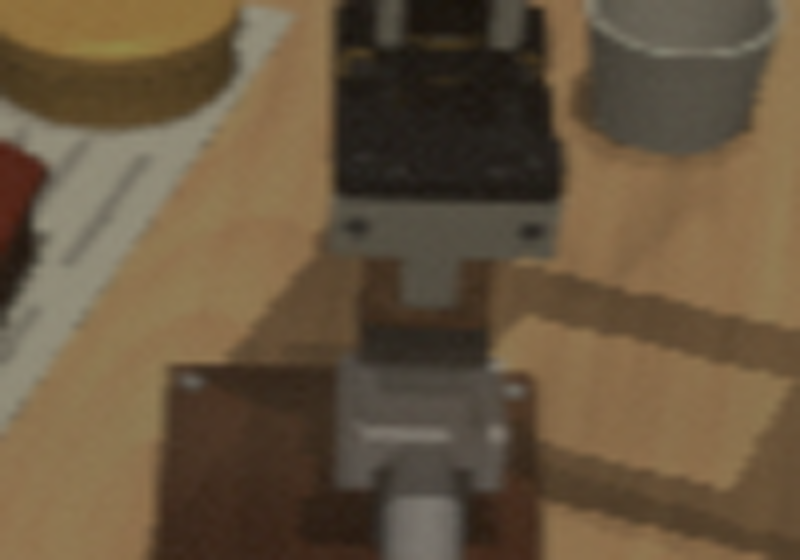

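Lateral alignment is good: the shoulder spans columns 284.8–301.5, against a predicted 285–301.3. The foot is just above the mouth, so I'm descending slowly and watching the force.

```bash
python3 -m handwheel '0 0 -0.01 0 0 0;0 0 -0.02 0 0 0;0 0 -0.03 0 0 0;0 0 -0.04 0 0 0;0 0 -0.04 0 0 0' 1 35
python3 -m handwheel '0 0 -0.01 0 0 0;0 0 -0.015 0 0 0;0 0 -0.02 0 0 0;0 0 -0.025 0 0 0;0 0 -0.025 0 0 0' 1 35
```

```text
t: 12.0
tool_pos: [0.5396, -0.0888, 0.0516]
orientation: [0.255, -3.13, -0.001]
force: [-0.7, 0.4, -2.6]
opening: 0.0199
t: 12.5
tool_pos: [0.5399, -0.0887, 0.0445]
orientation: [0.256, -3.131, -0.0]
force: [0.6, -0.1, -2.0]
opening: 0.0202
```

```bash
python3 -m handwheel '0 0 -0.008 0 0 0;0 0 -0.016 0 0 0;0 0 -0.024 0 0 0;0 0 -0.03 0 0 0;0 0 -0.03 0 0 0' 1 35
python3 -m handwheel '0 0 -0.005 0 0 0;0 0 -0.01 0 0 0;0 0 -0.013 0 0 0;0 0 -0.013 0 0 0;0 0 -0.013 0 0 0' 1 35
```

```text
t: 13.0
tool_pos: [0.5398, -0.0887, 0.0353]
orientation: [0.256, -3.13, -0.0]
force: [0.0, 0.4, -2.1]
opening: 0.0198
t: 13.5
tool_pos: [0.5401, -0.0888, 0.0318]
orientation: [0.256, -3.131, -0.0]
force: [-0.6, -0.1, -2.5]
opening: 0.0196
```

Smooth. 3–4 mm is left, so I'm going down in 1 mm steps until it seats.

```bash
python3 -m handwheel '0 0 -0.003 0 0 0;0 0 -0.006 0 0 0;0 0 -0.009 0 0 0;0 0 -0.009 0 0 0' 1 35
python3 -m handwheel '0 0 -0.002 0 0 0;0 0 -0.004 0 0 0;0 0 -0.004 0 0 0;0 0 -0.004 0 0 0' 1 35
```

```text
t: 13.9
tool_pos: [0.5399, -0.0887, 0.0289]
orientation: [0.256, -3.131, -0.0]
force: [-0.7, -0.1, -2.9]
opening: 0.0199
t: 14.3
tool_pos: [0.5402, -0.0888, 0.0282]
orientation: [-0.256, 3.131, -0.0]
force: [-0.9, 0.6, 1.2]
opening: 0.0196
```

```bash
python3 -m handwheel '0 0 -0.003 0 0 0;0 0 -0.004 0 0 0;0 0 -0.004 0 0 0' 1 35
python3 -c "
from inhand import *
print(inhand('j4',-.0102))"
```

```text
t: 14.6
tool_pos: [0.5404, -0.0888, 0.0281]
orientation: [-0.256, 3.131, -0.0]
force: [-5.2, 1.2, 10.0]
opening: 0.0193
[ 0.5404 -0.0888  0.0281] yaw 9.35 F [-5.2  1.2 10. ] open 0.0193
(np.int64(243), np.int64(177))
```

View pics/j4.png

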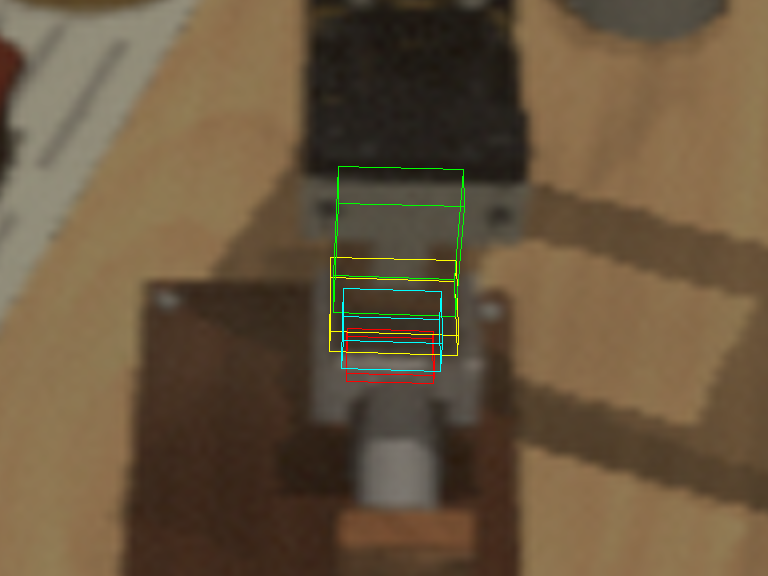

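Contact came at exactly the seating height (base at 0.018), with 10 N up. Releasing and rising.

```bash
python3 -m handwheel '0 0 0.004 0 0 0;0 0 0.004 0 0 0;0 0 0.004 0 0 0;0 0 0.004 0 0 0;0 0 0.004 0 0 0' -1
python3 -m handwheel '0 0 0 0 0 0;0 0 0 0 0 0;0 0 0 0 0 0;0 0 0 0 0 0' -1
python3 -m handwheel '0 0 0.05 0 0 0;0 0 0.12 0 0 0;0 0 0.25 0 0 0;0 0 0.38 0 0 0;0 0 0.43 0 0 0' -1
python3 -m handwheel '-0.05 0.15 0 0 0 0;-0.09 0.3 0 0 0 0;-0.12 0.45 0 0 0 0;-0.15 0.6 0 0 0 0;-0.18 0.75 0 0 0 0' -1
python3 - <<'E'
from fit import *
for c,(r,k) in dict(side=(190,220),top=(190,200)).items():
    p,d=robot.read_camera(c);C=cloud(c,d)
    cv2.imwrite(f"pics/k_{c}.png",cv2.resize(p[r:r+110,k:k+140],None,fx=5,fy=5,interpolation=2)[:,:,::-1])
    if c=="side":
        m=(np.hypot(C[...,0]-.54,C[...,1]+.089)<.02)&(C[...,2]>.06);P=C[m];print(len(P),P[:,2].max(),np.percentile(P[:,2],[50,90]) if len(P) else 0)
E
```

```text
t: 15.15
tool_pos: [0.54, -0.0888, 0.0278]
orientation: [0.256, -3.131, -0.0]
force: [0.1, -0.3, 0.5]
opening: 0.0552
t: 15.55
tool_pos: [0.5401, -0.0888, 0.0279]
orientation: [-0.256, 3.131, 0.0]
force: [-0.7, 0.1, -0.6]
opening: 0.0874
t: 16.05
tool_pos: [0.5426, -0.0894, 0.1631]
orientation: [-0.255, 3.124, -0.004]
force: [0.4, -0.0, -0.2]
opening: 0.0932
t: 16.55
tool_pos: [0.4854, 0.1378, 0.1574]
orientation: [-0.255, 3.131, 0.0]
force: [0.7, 0.3, -0.7]
opening: 0.0931
78 0.10243069375917058 [0.08627762 0.10090678]
```

View pics/k_side.png

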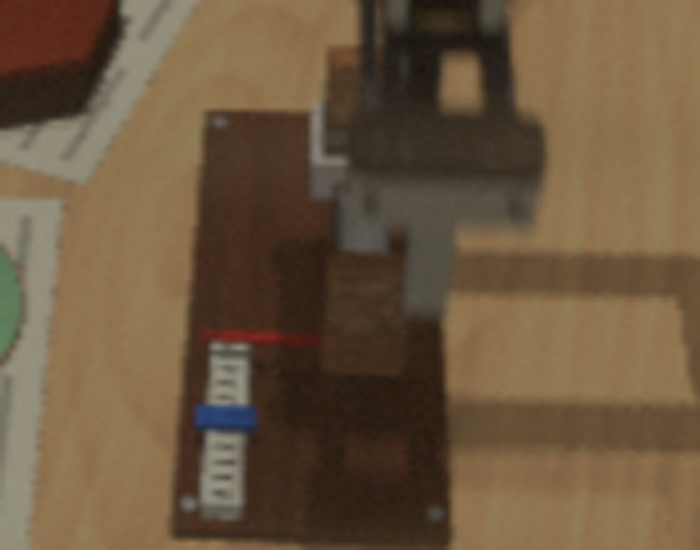

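View pics/k_top.png

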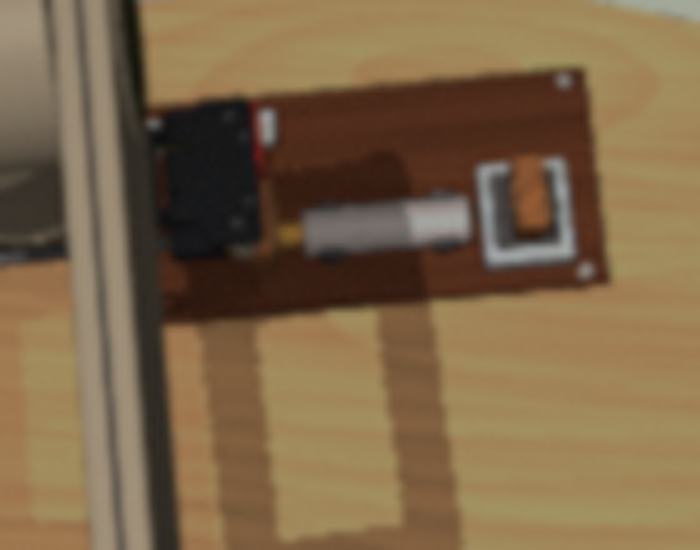

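The end jaw is seated: upright in the block, its top measured at 0.1024 m against an expected 0.102, and its shoulder flush. Next I need the marker's position from the first unobstructed pictures.

```bash
cat > mk.py <<'E'
from fit import *
from scipy.optimize import minimize_scalar
th=[.5278,-.0147,.1604]
def sat(p,k):
    h=cv2.cvtColor(p,cv2.COLOR_RGB2HSV)
    if k=="blue": return ((h[...,0]>100)&(h[...,0]<130)&(h[...,1]>110))
    return (((h[...,0]<8)|(h[...,0]>172))&(h[...,1]>150)&(h[...,2]>70))
def measure(c,p,red=True):
    out={}
    for k,bx in(("blue",lambda m:[box(55,85,79+m,91+m,26.5,34.5)]),("red",lambda m:[box(24,84,82.5+m,87.5+m,38,42)])):
        msk=sat(p,k).astype(np.uint8)
        # limit to the neighbourhood
        roi=(render(c,[box(20,90,70,180,20,50)],th)>0)
        msk=(msk>0)&roi
        if msk.sum()<5: continue
        g=np.arange(-10,90,1.)
        e=[np.abs(render(c,bx(m),th)-msk).sum() for m in g];m0=g[np.argmin(e)]
        r=minimize_scalar(lambda m:np.abs(render(c,bx(m),th)-msk).sum(),bounds=(m0-2,m0+2),method="bounded")
        # centroid-based estimate
        vs,us=np.where(msk);R=np.array([[np.cos(th[2]),-np.sin(th[2])],[np.sin(th[2]),np.cos(th[2])]])
        z=.033 if k=="blue" else .041
        w=ray(c,vs.mean(),us.mean(),z);l=R.T@(w[:2]-th[:2])*1e3
        out[k]=(round(r.x,1),round(r.fun,1),int(msk.sum()),l.round(1).tolist(),round(l[1]-85,1))
    return out
if __name__=="__main__":
    for c in("side","top"): print(c,measure(c,np.load(f"p_{c}.npy")))
E
python3 mk.py
```

```text
side {'blue': (np.float64(44.5), np.float64(24.5), 48, [69.2, 133.0], np.float64(48.0)), 'red': (np.float64(-0.5), np.float64(14.0), 63, [50.2, 85.3], np.float64(0.3))}
top {'blue': (np.float64(45.2), np.float64(15.3), 32, [68.3, 130.1], np.float64(45.1)), 'red': (np.float64(-1.5), np.float64(31.7), 30, [50.3, 84.2], np.float64(-0.8))}
```

The marker sits about 46 mm from the pointer's present place (side 45.0, top 46.7), within its 40–75 range. Moving over the moving jaw.

```bash
python3 -m handwheel '0.05 -0.11 0 0 0 0;0.095 -0.222 0 0 0 0;0.095 -0.222 0 0 0 0;0.095 -0.222 0 0 0 0;0.095 -0.222 0 0 0 0' -1
python3 - <<'E'
from h import *
p,d=robot.read_camera("side");cv2.imwrite("pics/n1.png",cv2.resize(p[150:290,220:370],None,fx=4,fy=4,interpolation=2)[:,:,::-1])
print(robot.read_state()["tool_pos"])
E
```

```text
t: 17.15
tool_pos: [0.5143, 0.0698, 0.1569]
orientation: [0.255, -3.131, -0.001]
force: [0.0, 0.2, 0.0]
opening: 0.0931
[0.51431014 0.07003462 0.1569444 ]
```

View pics/n1.png

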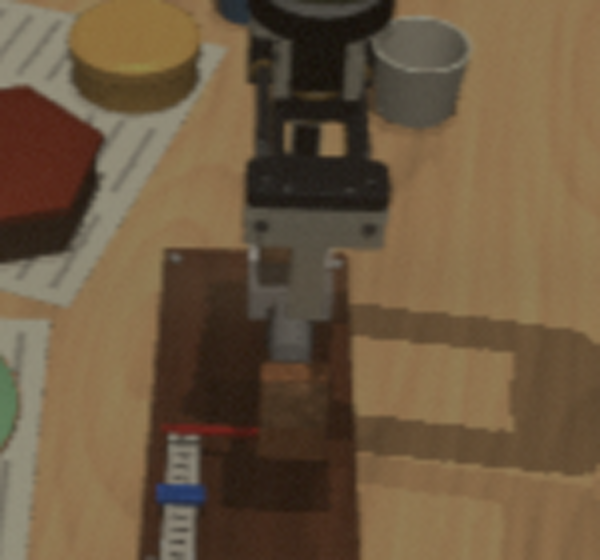

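```bash
python3 -m handwheel '0 0 -0.1 0 0 0;0 0 -0.2 0 0 0;0 0 -0.3 0 0 0;0 0 -0.38 0 0 0;0 0 -0.42 0 0 0' -1
python3 -m handwheel '0 0 -0.012 0 0 0;0 0 -0.022 0 0 0;0 0 -0.022 0 0 0;0 0 -0.022 0 0 0' -1
python3 -m handwheel '0 0 0 0 0 0;0 0 0 0 0 0;0 0 0 0 0 0;0 0 0 0 0 0;0 0 0 0 0 0' 1 50;python3 -m handwheel '0 0 0 0 0 0;0 0 0 0 0 0;0 0 0 0 0 0;0 0 0 0 0 0;0 0 0 0 0 0' 1 50;python3 -m handwheel '0 0 0 0 0 0;0 0 0 0 0 0;0 0 0 0 0 0' 1 50
```

```text
t: 17.7
tool_pos: [0.5125, 0.0703, 0.0285]
orientation: [0.257, -3.127, -0.0]
force: [0.3, -0.3, -1.2]
opening: 0.0928
t: 18.1
tool_pos: [0.5157, 0.0697, 0.0257]
orientation: [-0.256, 3.129, -0.0]
force: [1.0, 0.7, 0.8]
opening: 0.093
t: 18.6
tool_pos: [0.5146, 0.0696, 0.0244]
orientation: [-0.256, 3.131, -0.0]
force: [0.0, -0.6, 1.1]
opening: 0.0574
t: 19.1
tool_pos: [0.5147, 0.0691, 0.0243]
orientation: [-0.256, 3.131, -0.001]
force: [0.5, -4.8, -1.1]
opening: 0.0197
t: 19.4
tool_pos: [0.5147, 0.069, 0.0243]
orientation: [-0.255, 3.131, -0.001]
force: [-0.5, -4.9, 0.9]
opening: 0.0198
```

Gripped at 19.8 mm, and the spring pulls with 4.9 N. Pulling 42 mm, then measuring.

```bash
python3 -m handwheel '-0.004 0.025 0 0 0 0;-0.009 0.055 0 0 0 0;-0.014 0.085 0 0 0 0;-0.019 0.115 0 0 0 0;-0.023 0.142 0 0 0 0' 1 50
python3 -m handwheel '0 0 0 0 0 0;0 0 0 0 0 0' 1 50
python3 - <<'E'
from mk import *
s=robot.read_state();print(s["tool_pos"],s["force"],s["opening"])
for c in("side","top"):
    p,d=robot.read_camera(c);print(c,measure(c,p))
    r,k=(200,225) if c=="side" else (190,200)
    cv2.imwrite(f"pics/q_{c}.png",cv2.resize(p[r:r+100,k:k+120],None,fx=6,fy=6,interpolation=2)[:,:,::-1])
E
```

```text
t: 19.9
tool_pos: [0.5079, 0.1113, 0.0243]
orientation: [-0.255, 3.131, -0.003]
force: [1.5, -9.3, -0.8]
opening: 0.0198
t: 20.1
tool_pos: [0.5079, 0.1113, 0.0243]
orientation: [-0.256, 3.131, -0.003]
force: [2.1, -8.5, -1.7]
opening: 0.0195
[0.50789915 0.11132148 0.02432189] [ 2.12847041 -8.49958994 -1.68788932] 0.019460343011507644
side {'blue': (np.float64(44.5), np.float64(34.4), 38, [68.7, 134.1], np.float64(49.1)), 'red': (np.float64(43.5), np.float64(24.5), 45, [52.1, 129.6], np.float64(44.6))}
top {}
```

View pics/q_side.png

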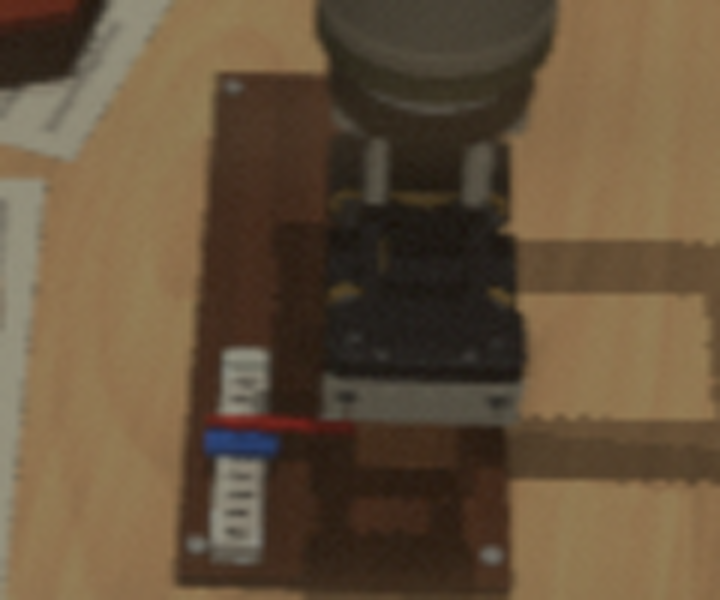

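View pics/q_top.png

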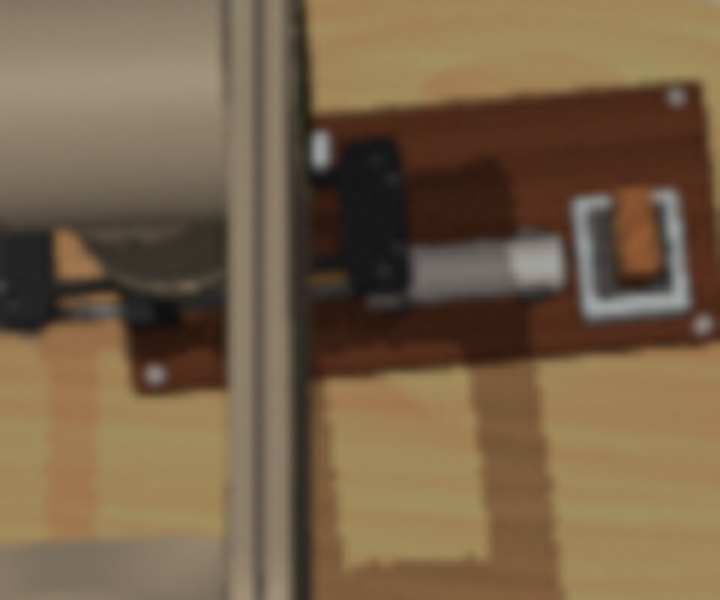

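Run:
```python
from mk import *
R=np.array([[np.cos(th[2]),-np.sin(th[2])],[np.sin(th[2]),np.cos(th[2])]])
for c in("side","top"):
    p=np.load(f"p_{c}.npy").astype(np.float32)
    for nm,z,x0,x1,ys in(("blue",.0345,58,82,np.arange(118,146,1.)),("red",.042,40,80,np.arange(75,96,1.))):
        prof=[]
        for y in ys:
            v=[]
            for x in np.arange(x0,x1+1,2.):
                w=R@np.array([x,y])*1e-3+th[:2];u=proj(c,[*w,z]);v.append(cv2.getRectSubPix(p,(1,1),(float(u[0]),float(u[1])))[0,0])
            m=np.mean(v,0);prof.append(m[2]-m[0] if nm=="blue" else m[0]-m[1])
        prof=np.array(prof);b=prof-np.percentile(prof,15);b[b<.3*b.max()]=0
        print(c,nm,"centroid",round((ys*b).sum()/b.sum()-85,1),[f"{int(y)}:{int(v)}" for y,v in zip(ys,prof)])
```

```text
side blue centroid 49.1 ['118:-19', '119:-19', '120:-19', '121:-18', '122:-17', '123:-15', '124:-13', '125:-4', '126:14', '127:32', '128:48', '129:54', '130:59', '131:63', '132:64', '133:64', '134:65', '135:64', '136:63', '137:61', '138:55', '139:45', '140:36', '141:27', '142:17', '143:7', '144:-1', '145:-7']
side red centroid 1.3 ['75:22', '76:22', '77:22', '78:23', '79:25', '80:27', '81:33', '82:42', '83:51', '84:59', '85:64', '86:68', '87:68', '88:62', '89:53', '90:44', '91:36', '92:28', '93:20', '94:15', '95:13']
top blue centroid 45.3 ['118:-10', '119:-9', '120:-7', '121:-1', '122:6', '123:16', '124:31', '125:48', '126:66', '127:79', '128:89', '129:98', '130:101', '131:97', '132:93', '133:84', '134:70', '135:56', '136:40', '137:26', '138:12', '139:2', '140:-2', '141:-6', '142:-8', '143:-9', '144:-9', '145:-9']
top red centroid -0.8 ['75:12', '76:13', '77:15', '78:20', '79:28', '80:39', '81:51', '82:62', '83:70', '84:72', '85:69', '86:62', '87:52', '88:41', '89:30', '90:22', '91:17', '92:13', '93:12', '94:11', '95:11']
```

The estimates give marker ≈46.4 mm and the pointer at about 43.5 now, so I'm pulling about 3 mm more.

```bash
python3 -m handwheel '-0.001 0.005 0 0 0 0;-0.0016 0.01 0 0 0 0;-0.0016 0.01 0 0 0 0;-0.0016 0.01 0 0 0 0' 1 50
python3 - <<'E'
from mk import *
s=robot.read_state();print(s["tool_pos"],s["force"],s["opening"])
c="side";p,d=robot.read_camera(c);print(c,measure(c,p))
for n,z in(("pointer",.038),("marker_band",.0345)):
    for r in robot.tip_of(c,n)[:1]: 
        w=ray(c,*r["at"],z);a=th[2];l=np.array([[np.cos(a),np.sin(a)],[-np.sin(a),np.cos(a)]])@(w[:2]-th[:2])*1e3;print(n,r["conf"],l.round(1))
q=cv2.resize(p,None,fx=12,fy=12,interpolation=2)[:,:,::-1].copy()
def dr(b,col):
    a=th[2];R=np.array([[np.cos(a),-np.sin(a),0],[np.sin(a),np.cos(a),0],[0,0,1]])
    P=np.array([proj(c,R@k+[th[0],th[1],0]) for k in b])
    for i in range(8):
        for j in(1,2,4):
            if not i&j: cv2.line(q,*[tuple(int(v) for v in (P[e]+.5)*12) for e in(i,i|j)],col,1)
dr(box(55,85,79+46.4,91+46.4,26.5,34.5),(255,255,0));dr(box(22,84,82.5+46.4,87.5+46.4,38,42),(0,255,0))
raw=cv2.resize(p,None,fx=12,fy=12,interpolation=2)[:,:,::-1]
sl=np.s_[250*12:290*12,252*12:284*12]
cv2.imwrite("pics/r1.png",np.hstack([raw[sl],q[sl]]))
E
```

```text
t: 20.6
tool_pos: [0.5075, 0.114, 0.0243]
orientation: [-0.255, 3.131, -0.003]
force: [1.6, -7.8, -0.6]
opening: 0.0201
[0.50747223 0.11401739 0.02431098] [ 1.62072819 -7.80319475 -0.55472332] 0.02007883807263784
side {'blue': (np.float64(44.5), np.float64(41.5), 31, [68.8, 135.4], np.float64(50.4)), 'red': (np.float64(46.4), np.float64(21.5), 47, [53.3, 132.1], np.float64(47.1))}
marker_band 0.39 [ 74.6 130.5]
```

View pics/r1.png

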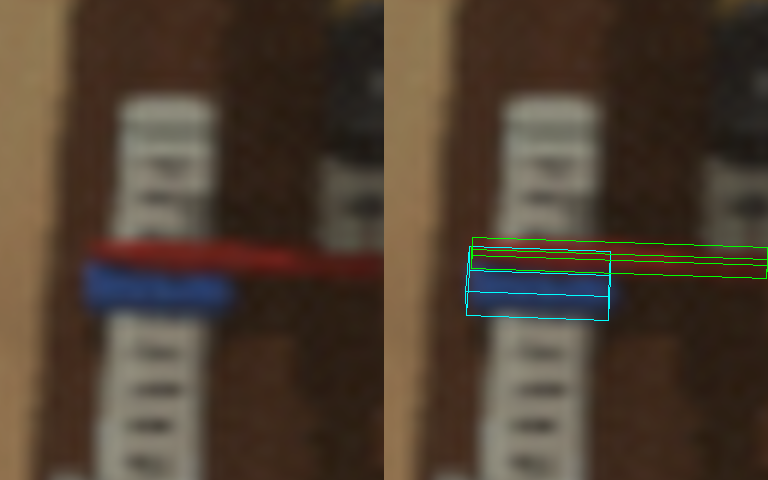

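The pointer stands over the marker's middle: both drawn outlines, at 46.4 mm, lie on the image. One last hold, then a full look at the scene.

```bash
python3 -m handwheel '0 0 0 0 0 0;0 0 0 0 0 0;0 0 0 0 0 0;0 0 0 0 0 0;0 0 0 0 0 0' 1 50
python3 - <<'E'
from mk import *
for c in("side","top"):
    p,d=robot.read_camera(c);cv2.imwrite(f"pics/z_{c}.png",p[:,:,::-1])
    if c=="side":print(measure(c,p))
    C=cloud(c,d);m=(np.hypot(C[...,0]-.54,C[...,1]+.089)<.02)&(C[...,2]>.09)&(C[...,2]<.12);P=C[m];print(c,len(P),P.mean(0) if len(P) else 0)
E
```

```text
t: 21.25
tool_pos: [0.5075, 0.114, 0.0243]
orientation: [-0.255, 3.131, -0.003]
force: [2.6, -7.7, 0.3]
opening: 0.0197
{'blue': (np.float64(44.5), np.float64(41.7), 31, [69.2, 135.5], np.float64(50.5)), 'red': (np.float64(46.3), np.float64(22.0), 47, [53.7, 132.0], np.float64(47.0))}
side 0 0
top 90 [ 0.53957572 -0.08739818  0.1006187 ]
```

View pics/z_side.png

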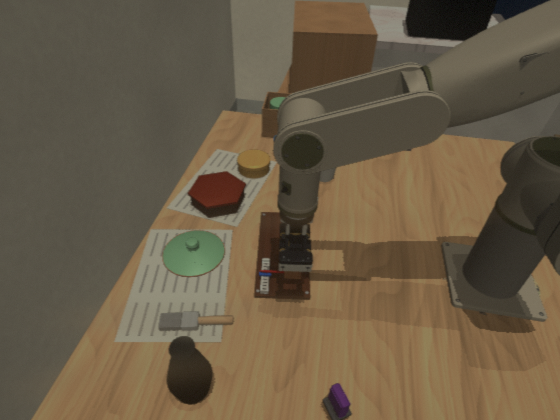

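View pics/z_top.png

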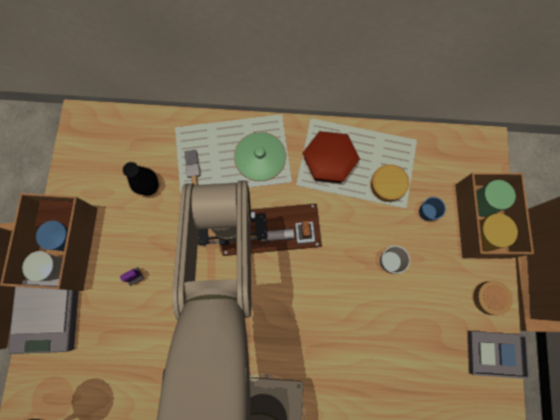

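Both pictures show everything else where it was: vase (143,181), white cup (395,260), blue cup (432,209) and the brush. The end jaw is seated at (305,230), and the pointer is over the marker and held.

```bash
python3 -c "
from plant import robot
print(robot.close_job());print(robot.read_state()['t'])"
```

```text
the job is handed in; nothing more can be done
None
the job is handed in; nothing more can be done
```

The lid cradle is ready and the job is handed in at about 21 s. The end jaw is plugged in and released, and the gripper holds the sprung jaw with the red pointer over the blue marker.

- **End jaw:** It made contact at the expected seating height, with 10 N pushing back. After release its top measured 102 mm above the table, against 102 expected, and a check after the pull still showed it in place.
- **Rod:** It is held about 46.4 mm out with a 50 N grip, against a spring pull of about 8 N. The pointer reads 46.3–46.4 mm. Estimates of the marker's middle run from 44.5 to 47.5 mm, all within the marker's ±6 mm. This last check is from the side camera only, because the arm blocks the scale in the top view.
- **First grasp missed:** The fingers closed above the end jaw without touching it. The reported tool height was about 38 mm lower than the true fingertips, which I measured by depth and allowed for from then on.
- **Other things:** The last pictures show no change in the other things I could see, and the marker was not touched.

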